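# Open the top half of a split locker door, bottom half left bolted

## Task

Draw back the bolt on the top half of the small locker's split door and swing the top half wide open, to about a right angle, so that the cutters on its shelf can be reached. Leave the bottom half shut and bolted, then let go; do not shift the bottle, the tubes or the tape measure that stand round it.

Things in the scene. Friction and masses are not known exactly. Their poses are not given: they have to be found in the camera images.
- locker: Grey sheet-steel locker fixed to the desk, 100 deep x 190 wide x 229 mm high. Origin: centre of its underside; x to its back, y to its left as the robot sees it, z up. Front face: x = -50 mm. Two door leaves, one above the other, flush with it, hinged at the right (y = -75 mm), opening towards the robot (-x). Bolt-side jamb: y = +57 to +93 mm (left).
- roof_edge (a point): Middle of the front edge of the locker's flat roof: 200 mm wide, 3 mm thick, underside at z = 226 mm. It overhangs the front by 52 mm, right over the bolt stems: come from the front, tool tilted 30 to 50 degrees from vertical, fingers pointing down and back. Behind and above it hangs the laser's arm (from world x = 0.54 m on, underside 0.29 m up): keep wrist and elbow clear.
- upper_knob (a point): On the axis of the TOP bolt's stem (steel, 12 mm thick, level, square to the leaf, ending 53 mm out from its face), 40 mm out, z = 175 mm. Along the leaf it is 105 mm from the hinge line with the bolt shot, 71 mm with it fully drawn; moves and turns with the leaf. Bolt, guides and keeper stand 17 mm off the face. The stem also serves to pull the leaf; a pinch must turn with the leaf.
- upper_hinge (a point): Point on the hinge line of the top leaf (a vertical line in the plane of the front face, at locker x = -50, y = -75 mm), half-way up the leaf, z = 171 mm; axes turn with the leaf: y along the leaf from hinge to free edge, x into the leaf from its outer face.
- upper_edge (a point): Middle of the free (left-hand) edge of the top leaf, 130 mm from the hinge line, halfway through its thickness. The leaf is 130 mm wide, 104 mm high (z = 119 to 223 mm), 10 mm thick.
- upper_leaf (a joint): Angle of the top leaf, rad: 0 shut, grows as it opens towards the robot (free edge comes to -x, then to the right), stop at 1.92. About 0.35 kg, slight friction (0.03 N m): it stays where it is left.
- upper_bolt (a joint): Travel of the top leaf's bolt, m: 0 fully shot to the left into its keeper on the jamb, grows as it is drawn to the right towards the hinge, stop at 0.034. It clears the keeper at about 0.017; until then the leaf is locked. Friction 1.5 N; stays where it is left.
- lower_knob (a point): The same point on the identical bolt of the BOTTOM leaf, 108 mm lower (z = 67 mm). To be left alone.
- lower_leaf (a joint): Angle of the bottom leaf (130 x 104 mm, z = 11 to 115 mm), rad: 0 shut, grows as it opens. To stay shut.
- lower_bolt (a joint): Travel of the bottom leaf's bolt, m: same meaning as upper_bolt. To stay shot.
- bottle_mid (a point): Bystander: white round bottle, 68 mm diameter, 159 mm high, right of the locker; point half-way up.
- tubes_a_mid (a point): Bystander: bundle of clear tubes in blue feet, 106 x 45 x 77 mm, left of the locker; point half-way up.
- tape_mid (a point): Bystander: black and orange tape measure lying flat, 64 x 70 mm case, 35 mm high, in front and to the right of the locker; point 17 mm up, its case lies on the -y side of the point.

How it is judged:
By the outcome, as a careful person would: the job done as asked, in the order asked, and still so for the second after the job is handed in, with the robot touching nothing.
It also fails if it takes over 54 s, if anything falls off the work surface, if the arm or the gripper's body presses on something with over 40 N, if the wrist force passes 120 N, or if a joint passes its speed limit or range.

## Robot

A 6-joint arm with a two-finger parallel gripper is mounted at the origin on a cart in front of the work surface, level with it; the furniture and walls round the work are solid. World frame = base frame: x ahead of the robot, y to its left, z up, the work surface at z = 0. Lengths are in m, angles in degrees, forces in N, time in s.
With the tool pointing down it reaches from about 0.275 to 0.725 m from the base axis. Payload 5.6 kg.
Tool frame: the origin (TCP) lies on the centre line of the jaws, within the pads' length; the fingertips stand 19 mm ahead of it and the grasp point (between the pads) is the TCP; z points along the fingers, y is the line along which they close (so a half turn about z gives the same grasp; the last joint's range is limited). The gripper opens to 85 mm and grips with 20 to 120 N. Pads are 22 mm wide; open, the fingers measure 114 mm over their backs; the gripper's body (76 mm by 85 mm) begins 54 mm behind the grasp point. The pads swing forward as they close: fully open they stand 13 mm farther back than shut.
Start: joints at [-58.579, 14.616, 6.199, 0, -81.583, -16.306], TCP at [0.143, -0.531, 0.25] pointing down, gripper open.
Joint ranges: [-168.99, 168.99], [-69.2, 112.95], [-62.41, 85.93], [-164.36, 98.24], [-168.68, -3.75], [-174.98, 174.98]. Speed limits (degrees/s): [147.25, 147.25, 180, 180, 180, 180].

## Interface

Orientations are given as a 3x3 rotation matrix whose columns are the frame's x, y, z axes.
In Python, from rig import arm gives the robot as it stands. The module is installed in compiled form; this text tells all that it offers.
- The arm moves only by the tool servo_tool, never from a script. Its argument "rows" is a list of rows, each an object with "translation": the shift along the tool's x, y, z in cm, a list of three; "turn": the turn, a rotation vector about the tool's x, y, z in rad, a list of three; "jaw": the finger opening in cm, from 0 to 8.54. A call has 1 to 20 rows; each row is the pose to reach, as a shift and turn from the pose commanded when the call began, along the tool's axes at that moment; what a row does not reach only later rows make up. A row lasts 1/12 s, in which the tool goes at most 41.7 mm and 7.16 degrees, less where a joint would pass 70% of its speed; a pose out of reach is approached as far as the arm can. A call with a gripper value outside its range is refused whole. The fingers move at their own pace and stop on an object; "newtons" is the grip in N (left out, the last holds). Time passes only in rows, so rows that repeat a pose let the fingers close. It gives the time, the measured TCP pose, the force, the opening and the grip force at its end, in the units of the state.
- arm.state(): the state, without advancing time (a new reading comes with each control period).
- arm.snapshot(name): name is "scene" or "top"; returns a dict with "image" (480x640x3 uint8, blue, green, red), "fx", "fy", "cx", "cy" (pixels), "xyz" and "rotation" of the camera in the world. Camera axes: x right, y down, z forward; pixel columns grow to the right and rows downward; lengths in m; the calibration is good to about 2 mm. A picture is of the moment at which its call begins. There is no depth.
- arm.finish_job(): hands the job in; it is judged then, once.
The state is a dict: "clock": time; "joint_positions": joint angles; "dq": joint speeds; "effort": joint torques, N m; "position": TCP position; "eef_rot": TCP orientation; "contact_force": force on the tool from outside, world axes, zero at the start; "torque": the same for the moment, N m; "opening": finger opening in m; "grasp_force": force on a finger pad.
Only numpy, scipy, OpenCV 4.12 (cv2) and the standard library are available. Lean on these libraries where they do the work, as an engineer would, in place of code of your own. Each camera call takes 0.05 s, during which the arm holds its last target. There are 200 camera calls.

## Working session

There is one attempt and no reset: what is moved stays moved. The work goes in short steps, Python scripts to look and compute and a tool call to move; the robot and the scene stay as the last step left them, time stands still between calls to the robot, and variables do not carry over. Pictures are saved under pics/ and viewed, at most 10 in all, crops included, and the job is handed in when it is done.

Besides the shell and the picture viewer there is one more tool, called as name(argument=value, ...) on one line, values as JSON. servo_tool: Moves the arm, as the interface text tells. Its arguments: {"type":"object","properties":{"rows":{"type":"array","items":{"type":"object","properties":{"translation":{"type":"array","items":{"type":"number"}},"turn":{"type":"array","items":{"type":"number"}},"jaw":{"type":"number"}}}},"newtons":{"type":"number"}},"required":["rows"]}

```bash
mkdir -p pics
cat > h.py <<'E'
import numpy as np, cv2
from rig import arm
def snap(n,f):
    s=arm.snapshot(n); cv2.imwrite(f'pics/{f}.png',s['image']); 
    np.savez(f'pics/{f}.npz',**{k:np.array(v) for k,v in s.items()}); return s
def load(f): return dict(np.load(f'pics/{f}.npz'))
def ray(s,u,v):
    R=np.array(s['rotation']); d=R@np.array([(u-s['cx'])/s['fx'],(v-s['cy'])/s['fy'],1]); return np.array(s['xyz']),d
def atz(s,u,v,z):
    o,d=ray(s,u,v); return o+d*(z-o[2])/d[2]
def proj(s,p):
    c=np.array(s['rotation']).T@(np.asarray(p)-s['xyz']); return np.array([s['fx']*c[0]/c[2]+s['cx'],s['fy']*c[1]/c[2]+s['cy']])
E
python3 - <<'E'
from h import *
for n in ('scene','top'):
    s=snap(n,n+'0'); print(n,s['fx'],s['xyz'],np.round(s['rotation'],3).tolist())
print(arm.state())
E
```

```text
scene 461.60530305570586 [-0.10352787  0.38875911  0.86280696] [[-0.265, -0.725, 0.636], [-0.964, 0.189, -0.185], [0.014, -0.662, -0.75]]
top 446.8290759730213 [-0.02978987  0.26854802  0.96863138] [[-0.111, -0.829, 0.548], [-0.994, 0.086, -0.072], [0.012, -0.552, -0.834]]
{'clock': 0.1, 'joint_positions': array([-5.85771711e+01,  1.46504202e+01,  6.13909681e+00, -2.34935250e-02,
       -8.15843750e+01, -1.63065645e+01]), 'dq': array([ 0.04374083, -0.08382679,  0.15854916,  0.18871302,  0.01050157,
        0.02986987]), 'effort': array([-5.39164175e-03, -3.87603378e+01,  2.38472074e+01,  5.37806869e+00,
       -3.82261540e-03,  3.52146898e-06]), 'position': array([ 0.14337418, -0.53056173,  0.24948801]), 'eef_rot': array([[-9.65414358e-01, -2.60719853e-01, -5.24642107e-04],
       [-2.60720369e-01,  9.65412974e-01,  1.63675938e-03],
       [ 7.97606308e-05,  1.71693589e-03, -9.99998523e-01]]), 'contact_force': array([-0.21485368,  0.73880353,  0.95673678]), 'torque': array([-0.05343325,  0.00528329,  0.00062003]), 'grasp_force': 0.0, 'opening': 0.08545287020855168}
```

View pics/scene0.png

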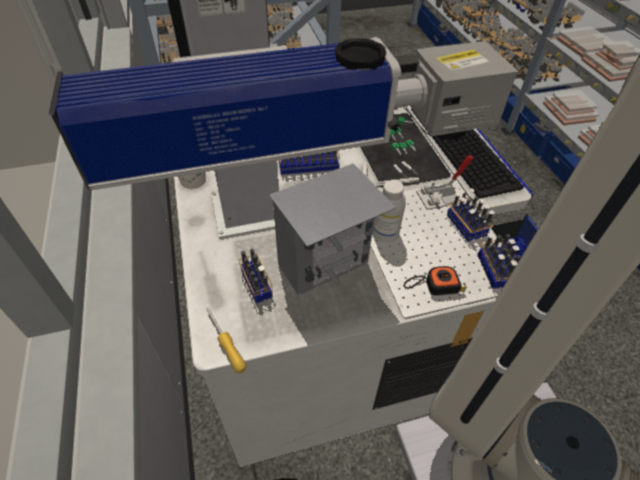

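View pics/top0.png

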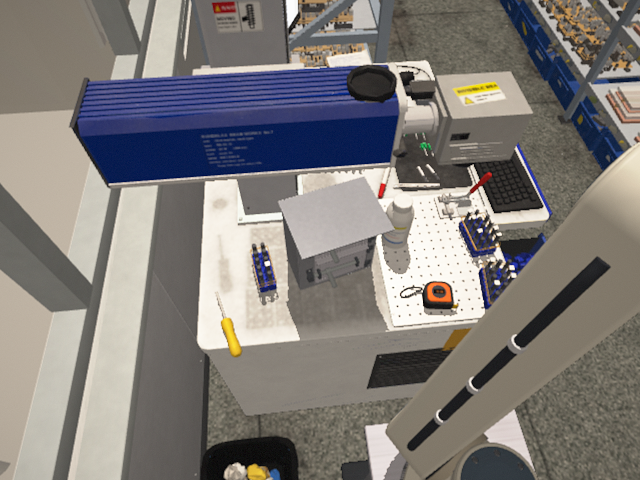

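The locker roof spans about (273,195)-(392,207) in scene. The tubes are at (255,280), the bottle at (390,210) and the tape at (445,280). I'll enlarge the locker.

Run:
```python
from h import *
a=cv2.imread('pics/scene0.png')[155:305,235:415]; b=cv2.imread('pics/top0.png')[170:300,235:425]
cv2.imwrite('pics/sc.png',cv2.resize(a,None,fx=4,fy=4,interpolation=cv2.INTER_CUBIC))
cv2.imwrite('pics/tc.png',cv2.resize(b,None,fx=4,fy=4,interpolation=cv2.INTER_CUBIC))
```

```text
(no output)
```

View pics/sc.png

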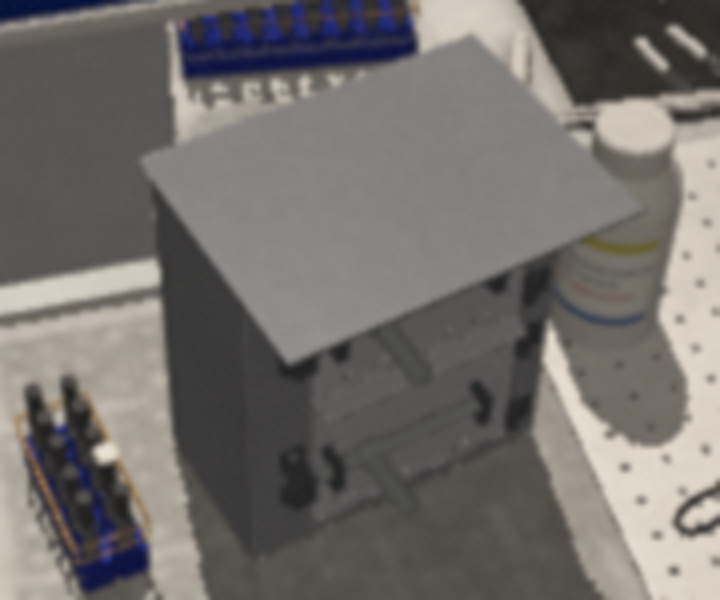

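View pics/tc.png

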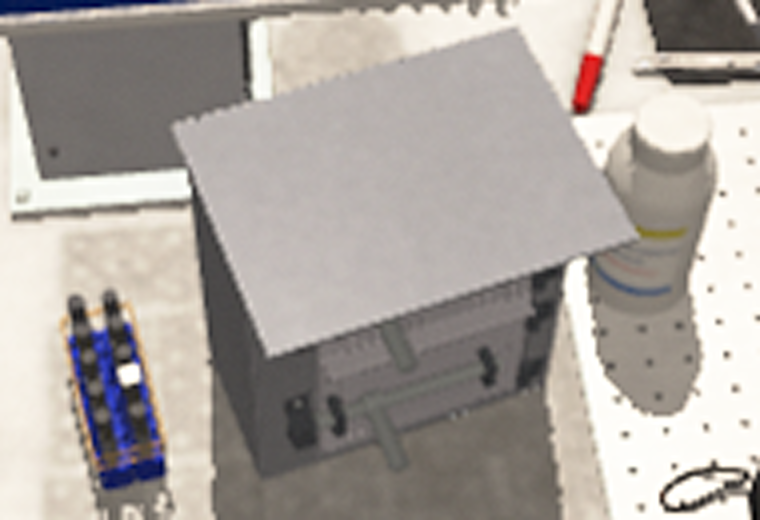

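The crops show the roof corners and both stem tips: the upper tip is near (418,380) in the scene crop and (405,368) in the top crop. I'll fit the locker pose to these points.

```bash
cat > fit.py <<'E'
from h import *
from scipy.optimize import least_squares
S,T=load('scene0'),load('top0')
so,to=np.array([235,155]),np.array([235,170])
pts=[(S,so,(290,364),(-.102,.1,.229)),(S,so,(640,208),(-.102,-.1,.229)),(S,so,(143,160),(None,.1,.229)),(S,so,(474,35),(None,-.1,.229)),
(T,to,(268,356),(-.102,.1,.229)),(T,to,(640,238),(-.102,-.1,.229)),(T,to,(174,126),(None,.1,.229)),(T,to,(516,28),(None,-.1,.229)),
(S,so,(418,380),(-.103,.03,.173)),(T,to,(405,368),(-.103,.03,.173)),(S,so,(404,510),(-.103,.03,.065)),(T,to,(396,467),(-.103,.03,.065)),
(S,so,(250,556),(-.05,.095,0)),(T,to,(264,475),(-.05,.095,0))]
def W(q,p):
    c,s=np.cos(q[2]),np.sin(q[2]); return np.array([q[0]+c*p[0]-s*p[1],q[1]+s*p[0]+c*p[1],p[2]])
def res(q):
    r=[]
    for cam,o,px,p in pts:
        p=(q[3] if p[0] is None else p[0],)+p[1:]
        r.append(proj(cam,W(q,p))-(np.array(px)/4+o-.0))
    return np.ravel(r)
f=least_squares(res,[.5,.1,0,.05],loss='soft_l1'); 
if __name__=='__main__':
    q=f.x; print(q,np.degrees(q[2])); print(np.round(res(q).reshape(-1,2),1).tolist())
    for n,p in dict(knob=(-.09,.03,.175),knobdrawn=(-.09,-.004,.175),hinge=(-.05,-.075,.171),edge=(-.05,.055,.171),FL=(-.102,.1,.229),FR=(-.102,-.1,.229)).items(): print(n,np.round(W(q,p),4))
    for cam,n,l in((S,'S',[('bottletop',393,187,.159),('tubes',248,255,.077),('tubesfront',270,302,.03),('tapeL',430,280,.03),('tapeR',463,280,.03)]),):
        for a,u,v,z in l: print(a,np.round(atz(cam,u,v,z),3))
E
python3 fit.py
```

```text
[0.54682441 0.18676367 0.26232573 0.04765544] 15.03015730563248
[[-0.7, -1.5], [0.9, -1.0], [-0.9, -0.1], [0.4, -0.6], [0.5, -0.2], [0.3, -0.9], [0.0, 0.6], [1.2, -0.3], [-1.0, 0.0], [-0.9, 0.9], [0.1, 0.1], [0.1, 0.5], [0.3, 0.7], [-0.6, 1.5]]
knob [0.4521 0.1924 0.175 ]
knobdrawn [0.4609 0.1596 0.175 ]
hinge [0.518  0.1014 0.171 ]
edge [0.4843 0.2269 0.171 ]
FL [0.4224 0.2569 0.229 ]
FR [0.4742 0.0637 0.229 ]
bottletop [0.597 0.012 0.159]
tubes [0.552 0.357 0.077]
tubesfront [0.451 0.332 0.03 ]
tapeL [ 0.417 -0.025  0.03 ]
tapeR [ 0.398 -0.097  0.03 ]
```

```bash
cat > mv.py <<'E'
from h import *
from fit import W,f
from scipy.spatial.transform import Rotation as Ro
q=f.x
def orient(theta,yaw): # locker-relative yaw deg, tilt deg
    a=q[2]+np.radians(yaw); t=np.radians(theta)
    ex=np.array([np.cos(a),np.sin(a),0]); ey=np.array([-np.sin(a),np.cos(a),0])
    z=np.sin(t)*ex-np.cos(t)*np.array([0,0,1]); return np.column_stack([np.cross(ey,z),ey,z])
def plan(targets,P=None,R=None):
    s=arm.state(); P=s['position'] if P is None else P; R=s['eef_rot'] if R is None else R
    for p,Rt in targets:
        print('w',np.round(p,3),'cm',np.round(100*R.T@(np.array(p)-P),2).tolist(),'rv',np.round(Ro.from_matrix(R.T@Rt).as_rotvec(),3).tolist())
E
python3 - <<'E'
from mv import *
d=orient(0,0); t=orient(45,0)
plan([((.36,-.25,.30),d),((.40,.05,.30),d),(W(q,(-.162,.03,.243)),t)])
E
```

```text
w [ 0.36 -0.25  0.3 ] cm [-28.23, 21.45, -5.02] rv [0.002, -0.0, 0.001]
w [0.4  0.05 0.3 ] cm [-39.91, 49.37, -4.97] rv [0.002, -0.0, 0.001]
w [0.383 0.174 0.243] cm [-41.46, 61.76, 0.75] rv [0.002, -0.785, 0.001]
```

servo_tool(rows=[{"translation": [-28.2,21.5,-5],"turn": [0,0,0],"jaw": 5},{"translation": [-28.2,21.5,-5],"turn": [0,0,0],"jaw": 5},{"translation": [-28.2,21.5,-5],"turn": [0,0,0],"jaw": 5},{"translation": [-28.2,21.5,-5],"turn": [0,0,0],"jaw": 5},{"translation": [-28.2,21.5,-5],"turn": [0,0,0],"jaw": 5},{"translation": [-28.2,21.5,-5],"turn": [0,0,0],"jaw": 5},{"translation": [-28.2,21.5,-5],"turn": [0,0,0],"jaw": 5},{"translation": [-28.2,21.5,-5],"turn": [0,0,0],"jaw": 5},{"translation": [-28.2,21.5,-5],"turn": [0,0,0],"jaw": 5},{"translation": [-28.2,21.5,-5],"turn": [0,0,0],"jaw": 5},{"translation": [-39.9,49.4,-5],"turn": [0,0,0],"jaw": 5},{"translation": [-39.9,49.4,-5],"turn": [0,0,0],"jaw": 5},{"translation": [-39.9,49.4,-5],"turn": [0,0,0],"jaw": 5},{"translation": [-39.9,49.4,-5],"turn": [0,0,0],"jaw": 5},{"translation": [-39.9,49.4,-5],"turn": [0,0,0],"jaw": 5},{"translation": [-39.9,49.4,-5],"turn": [0,0,0],"jaw": 5},{"translation": [-39.9,49.4,-5],"turn": [0,0,0],"jaw": 5},{"translation": [-39.9,49.4,-5],"turn": [0,0,0],"jaw": 5},{"translation": [-39.9,49.4,-5],"turn": [0,0,0],"jaw": 5},{"translation": [-39.9,49.4,-5],"turn": [0,0,0],"jaw": 5}])

```text
clock: 1.77
position: [0.3996, 0.0502, 0.2999]
eef_rot: [[-0.965, -0.262, -0.001], [-0.262, 0.965, -0.001], [0.001, -0.0, -1.0]]
contact_force: [-0.1, -0.5, -0.5]
opening: 0.0499
grasp_force: 0.0
```

servo_tool(rows=[{"translation": [0,6,0],"turn": [0,-0.4,0],"jaw": 5},{"translation": [0,6,0],"turn": [0,-0.4,0],"jaw": 5},{"translation": [0,6,0],"turn": [0,-0.4,0],"jaw": 5},{"translation": [0,6,0],"turn": [0,-0.4,0],"jaw": 5},{"translation": [0,12.4,0],"turn": [0,-0.785,0],"jaw": 5},{"translation": [0,12.4,0],"turn": [0,-0.785,0],"jaw": 5},{"translation": [0,12.4,0],"turn": [0,-0.785,0],"jaw": 5},{"translation": [0,12.4,0],"turn": [0,-0.785,0],"jaw": 5},{"translation": [-1.5,12.4,5.7],"turn": [0,-0.785,0],"jaw": 5},{"translation": [-1.5,12.4,5.7],"turn": [0,-0.785,0],"jaw": 5},{"translation": [-1.5,12.4,5.7],"turn": [0,-0.785,0],"jaw": 5},{"translation": [-1.5,12.4,5.7],"turn": [0,-0.785,0],"jaw": 5}])

```text
clock: 2.77
position: [0.3892, 0.155, 0.2443]
eef_rot: [[-0.687, -0.272, 0.674], [-0.193, 0.962, 0.192], [-0.701, 0.002, -0.713]]
contact_force: [0.4, -0.1, 0.0]
opening: 0.0502
grasp_force: 0.0
```

Run:
```python
from mv import *
t=orient(45,0)
plan([(W(q,(-.13,.03,.211)),t),(W(q,(-.098,.03,.179)),t)])
print(arm.state()['joint_positions'])
a=snap('scene','s1')['image'][150:270,250:410]
b=snap('top','t1')['image'][150:270,250:410]
cv2.imwrite('pics/c1.png',cv2.resize(np.hstack([a,b]),None,fx=2.5,fy=4,interpolation=cv2.INTER_CUBIC))
```

```text
w [0.413 0.182 0.211] cm [0.14, 1.93, 4.54] rv [0.011, -0.009, 0.008]
w [0.444 0.19  0.179] cm [0.1, 1.88, 9.06] rv [0.011, -0.009, 0.008]
[  56.23364411  -27.75185852  -62.37224184   57.99680309  -32.31996391
 -174.86980993]
```

View pics/c1.png

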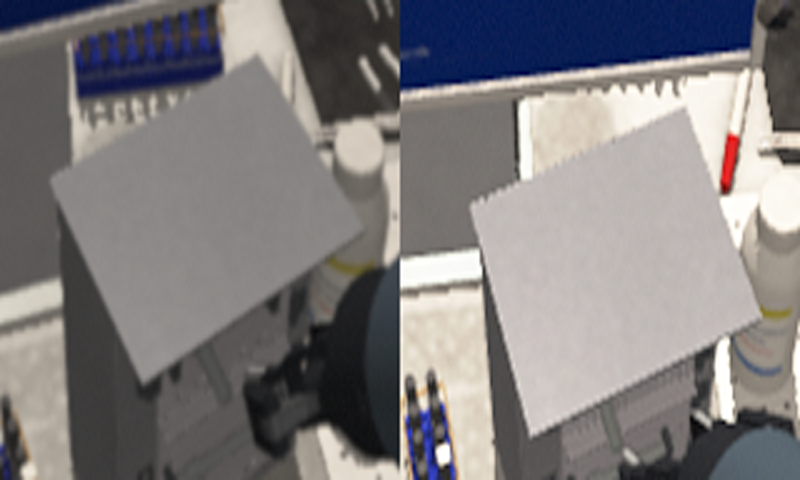

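The gripper is in front of the stem, and the roof and stem are clear of it. Joints 3 and 6 are at their limits, so I'll half-turn the hand for the same grasp with j6 near 0.

servo_tool(rows=[{"translation": [0,0,0],"turn": [0,0,-1],"jaw": 5},{"translation": [0,0,0],"turn": [0,0,-1],"jaw": 5},{"translation": [0,0,0],"turn": [0,0,-1],"jaw": 5},{"translation": [0,0,0],"turn": [0,0,-1],"jaw": 5},{"translation": [0,0,0],"turn": [0,0,-1],"jaw": 5},{"translation": [0,0,0],"turn": [0,0,-1],"jaw": 5},{"translation": [0,0,0],"turn": [0,0,-1],"jaw": 5},{"translation": [0,0,0],"turn": [0,0,-1],"jaw": 5}])

```text
clock: 3.53
position: [0.3877, 0.1584, 0.2445]
eef_rot: [[-0.13, -0.729, 0.672], [-0.917, 0.346, 0.198], [-0.377, -0.591, -0.713]]
contact_force: [-0.6, -0.3, 0.5]
opening: 0.0499
grasp_force: 0.0
```

```bash
cat > fk.py <<'E'
from h import *
from scipy.spatial.transform import Rotation as Ro
import itertools
D=[([-58.577,14.650,6.139,-0.023,-81.584,-16.306],[.14337,-.53056,.24949],[[-.965414,-.26072,-.000525],[-.26072,.965413,.001637],[.00008,.001717,-.999999]]),
([56.2336,-27.7519,-62.3722,57.9968,-32.3200,-174.8698],[.3892,.155,.2443],[[-0.687,-0.272,0.674],[-0.193,0.962,0.192],[-0.701,0.002,-0.713]])]
def R6(j,s,ax4):
    e=lambda a,t:Ro.from_euler(a,t,degrees=True)
    return e('z',j[0])*e('y',s[0]*j[1]+s[1]*j[2])*e(ax4,s[2]*j[3])*e('y',s[3]*j[4])*e('x',s[4]*j[5])
if __name__=='__main__':
    s=arm.state(); print(s['joint_positions'],s['position'])
    best=[]
    for ax in 'xyz':
     for sg in itertools.product([1,-1],repeat=5):
      # R = R6 * C ; C const
      C=[R6(j,sg,ax).inv()*Ro.from_matrix(np.array(R)) for j,p,R in D+[(s['joint_positions'],0,s['eef_rot'])]]
      best.append((max((C[0].inv()*c).magnitude() for c in C[1:]),ax,sg,np.round(C[0].as_matrix(),2).tolist()))
    best.sort(key=lambda b:b[0]); print(*best[:3],sep='\n')
E
python3 fk.py
```

```text
[  56.82425521  -27.75945296  -62.33816316   57.93914608  -32.41819084
 -117.23733898] [0.38774536 0.15844293 0.24447573]
(0.00030119800022896043, 'x', (1, -1, -1, -1, -1), [[0.0, -0.0, 1.0], [-1.0, 0.0, 0.0], [-0.0, -1.0, -0.0]])
(0.633168336055082, 'x', (1, 1, 1, 1, 1), [[-0.14, -0.47, -0.87], [-0.99, 0.03, 0.14], [-0.03, 0.88, -0.47]])
(0.7025907497421956, 'z', (-1, 1, 1, 1, 1), [[0.0, 0.0, -1.0], [-1.0, -0.0, -0.0], [-0.0, 1.0, 0.0]])
```

servo_tool(rows=[{"translation": [0,0,0],"turn": [0,0,-1.1],"jaw": 5},{"translation": [0,0,0],"turn": [0,0,-1.1],"jaw": 5},{"translation": [0,0,0],"turn": [0,0,-1.1],"jaw": 5},{"translation": [0,0,0],"turn": [0,0,-1.1],"jaw": 5},{"translation": [0,0,0],"turn": [0,0,-1.1],"jaw": 5},{"translation": [0,0,0],"turn": [0,0,-1.1],"jaw": 5},{"translation": [0,0,0],"turn": [0,0,-1.1],"jaw": 5},{"translation": [0,0,0],"turn": [0,0,-1.1],"jaw": 5},{"translation": [0,0,0],"turn": [0,0,-1.1],"jaw": 5},{"translation": [0,0,0],"turn": [0,0,-1.1],"jaw": 5}])

```text
clock: 4.37
position: [0.3878, 0.1585, 0.2445]
eef_rot: [[0.589, -0.448, 0.672], [-0.726, -0.658, 0.198], [0.354, -0.605, -0.713]]
contact_force: [-0.0, -0.6, 0.5]
opening: 0.0499
grasp_force: 0.0
```

```bash
cat > pl.py <<'E'
from mv import *
F=np.diag([-1.,-1,1]) # half turn of tool
s=arm.state(); print(np.round(s['joint_positions'],2).tolist(),s['position'].round(4),s['contact_force'].round(1))
with open('log.txt','a') as g: g.write(repr((s['joint_positions'].tolist(),s['position'].tolist()))+'\n')
E
python3 - <<'E'
from pl import *
t=orient(45,0)@F
plan([(W(q,(-.14,.03,.221)),t),(W(q,(-.098,.03,.179)),t)])
E
```

```text
[56.8, -27.76, -62.34, 57.95, -32.39, -54.37] [0.3878 0.1585 0.2445] [-0.  -0.6  0.5]
w [0.404 0.179 0.221] cm [-1.41, -0.68, 3.17] rv [-0.011, 0.017, -1.024]
w [0.444 0.19  0.179] cm [-1.29, -0.67, 9.11] rv [-0.011, 0.017, -1.024]
```

servo_tool(rows=[{"translation": [0,0,0],"turn": [-0.01,0.01,-1.02],"jaw": 5},{"translation": [0,0,0],"turn": [-0.01,0.01,-1.02],"jaw": 5},{"translation": [0,0,0],"turn": [-0.01,0.01,-1.02],"jaw": 5},{"translation": [0,0,0],"turn": [-0.01,0.01,-1.02],"jaw": 5},{"translation": [0,0,0],"turn": [-0.01,0.01,-1.02],"jaw": 5},{"translation": [0,0,0],"turn": [-0.01,0.01,-1.02],"jaw": 5},{"translation": [0,0,0],"turn": [-0.01,0.01,-1.02],"jaw": 5},{"translation": [0,0,0],"turn": [-0.01,0.01,-1.02],"jaw": 5},{"translation": [0,0,0],"turn": [-0.01,0.01,-1.02],"jaw": 5},{"translation": [-1.4,-0.7,3.2],"turn": [-0.01,0.017,-1.024],"jaw": 5},{"translation": [-1.4,-0.7,3.2],"turn": [-0.01,0.017,-1.024],"jaw": 5},{"translation": [-1.4,-0.7,3.2],"turn": [-0.01,0.017,-1.024],"jaw": 5}])

```text
clock: 5.37
position: [0.4086, 0.1812, 0.231]
eef_rot: [[0.696, 0.25, 0.673], [0.177, -0.968, 0.176], [0.696, -0.003, -0.718]]
contact_force: [-0.1, -0.7, -0.6]
opening: 0.0499
grasp_force: 0.0
```

Run:
```python
from pl import *
t=orient(45,0)@F
plan([(W(q,(-.098,.03,.179)),t)])
print(orient(45,0)@F-arm.state()['eef_rot'])
```

```text
[50.41, -21.33, -62.36, 67.15, -26.17, -2.47] [0.4086 0.1812 0.231 ] [-0.1 -0.7 -0.6]
w [0.444 0.19  0.179] cm [-0.97, 0.03, 6.3] rv [0.005, 0.016, -0.01]
[[-0.01331656  0.00973436  0.00989092]
 [ 0.00635824  0.00255539  0.00737698]
 [ 0.01145895  0.00339877  0.01126816]]
```

servo_tool(rows=[{"translation": [-1,0,1],"turn": [0,0.016,-0.01],"jaw": 5},{"translation": [-1,0,1],"turn": [0,0.016,-0.01],"jaw": 5},{"translation": [-1,0,1.5],"turn": [0,0.016,-0.01],"jaw": 5},{"translation": [-1,0,2],"turn": [0,0.016,-0.01],"jaw": 5}])

```text
clock: 5.7
position: [0.4191, 0.1876, 0.2269]
eef_rot: [[0.692, 0.259, 0.674], [0.188, -0.966, 0.178], [0.697, 0.003, -0.717]]
contact_force: [0.2, 0.6, 0.2]
opening: 0.0498
grasp_force: 0.0
```

Run:
```python
from pl import *
t=orient(45,0)@F
plan([(W(q,(-.098,.03,.179)),t)])
```

```text
[45.83, -19.21, -62.39, 72.37, -22.13, -4.12] [0.4191 0.1876 0.2269] [0.2 0.6 0.2]
w [0.444 0.19  0.179] cm [-1.54, 0.38, 5.19] rv [0.002, 0.014, 0.002]
```

```bash
cat > ik.py <<'E'
from mv import *
from fk import D
F=np.diag([-1.,-1,1]); C=Ro.from_matrix([[0,0,1],[-1,0,0],[0,-1,0]])
L=[(j,p) for j,p,_ in D]+[([56.82425521,-27.75945296,-62.33816316,57.93914608,-32.41819084,-117.23733898],[.38774536,.15844293,.24447573])]+[eval(l) for l in open('log.txt')]
e=lambda a,t:Ro.from_euler(a,t,degrees=True)
def frames(j):
    A=e('z',j[0]);B=A*e('y',j[1]);E=A*e('y',j[1]-j[2]);G=E*e('x',-j[3]);H=G*e('y',-j[4]);return A,B,E,G,H,H*e('x',-j[5])*C
def rowm(j):
    A,B,E,G,H,K=[r.as_matrix() for r in frames(j)]
    # shoulder(x,z;y) , upper (x,z), forearm(x,z,), wrist along H x
    return np.column_stack([A,B[:,[0,2]],E[:,[0,2]],H[:,[0,1,2]]])
M=np.vstack([rowm(j) for j,p in L]); b=np.concatenate([p for j,p in L])
lam=1e-4
th=np.linalg.solve(M.T@M+lam**2*np.eye(M.shape[1]),M.T@b)
lo=np.array([-168.99,-69.2,-62.41,-164.36,-168.68,-174.98]);hi=np.array([168.99,112.95,85.93,98.24,-3.75,174.98])
def fkp(j): return rowm(j)@th
def ik(p,R,j0,w=.15):
    def r(j):return np.r_[fkp(j)-p,w*(frames(j)[-1].inv()*Ro.from_matrix(R)).as_rotvec()]
    s=least_squares(r,np.clip(j0,lo+.5,hi-.5),bounds=(lo+.4,hi-.4),x_scale=30.); return s.x,np.linalg.norm(s.fun)
from scipy.optimize import least_squares
if __name__=='__main__':
    print(np.round(th,4),np.abs(M@th-b).max(),np.linalg.svd(M)[1].round(3))
    j0=L[-1][0]
    rng=np.random.default_rng(0)
    for tilt in (25,30,35,40,45,50):
      for fl in (np.eye(3),F):
        best=min((ik(W(q,(-.098,.03,.179)),orient(tilt,0)@fl,x) for x in [j0,D[0][0]]+[rng.uniform(lo,hi) for _ in range(6)]),key=lambda t:t[1])
        print(tilt,fl[0,0],best[0].round(1),round(best[1],4))
E
python3 ik.py
```

```text
[-0.000e+00  1.000e-04  1.484e-01 -0.000e+00  5.206e-01  4.010e-01
 -2.000e-04  3.431e-01 -1.545e-01 -1.000e-04] 2.055031266356977e-05 [4.833 4.761 3.392 1.047 0.92  0.685 0.182 0.122 0.109 0.008]
25 1.0 [  51.1   -6.1  -40.8   24.3  -37.2 -143.2] 0.0
25 -1.0 [ 51.1  -6.1 -40.8  24.3 -37.2  36.8] 0.0
30 1.0 [  51.1   -8.5  -48.3   35.9  -30.1 -154.2] 0.0
30 -1.0 [ 51.1  -8.5 -48.3  35.9 -30.1  25.8] 0.0
35 1.0 [  47.1  -10.3  -56.1   53.8  -22.1 -168.8] 0.0
35 -1.0 [ 47.1 -10.3 -56.1  53.8 -22.1  11.2] 0.0
40 1.0 [ 34.3 -11.3 -62.   82.2 -12.3 172.8] 0.0022
40 -1.0 [ 34.3 -11.3 -62.   82.2 -12.3  -7.2] 0.0022
45 1.0 [ 33.5 -11.3 -62.   85.8 -12.7 169.9] 0.0142
45 -1.0 [ 33.5 -11.3 -62.   85.8 -12.7 -10.1] 0.0142
50 1.0 [   5.   -11.5  -50.7 -164.    -4.2   80.1] 0.0228
50 -1.0 [ 27.6 -11.  -62.   97.8  -9.8 -17.6] 0.0258
```

```bash
cat > traj.py <<'E'
from ik import *
def leafpt(phi,r,out,z):
    a=np.radians(phi); return W(q,(-.05-r*np.sin(a)-out*np.cos(a),-.075+r*np.cos(a)-out*np.sin(a),z))
def wr(j): # forearm end, wrist H corner
    A,B,E,G,H,K=frames(j); w=A.apply([0,0,th[2]])+B.apply([0,0,th[4]])+E.apply([th[5],0,0]); return w, w+H.apply([0,th[8],0])
if __name__=='__main__':
    j=np.array(arm.state()['joint_positions'])
    for tilt in (35,30):
        print(tilt); x=j
        for lab,p,yaw in [('pre',W(q,(-.1006-.05,.03,.1815+.045)),0),('g',leafpt(0,.105,.0506,.1815),0)]+[(f,leafpt(f,.0715,.0506,.1815),f) for f in range(0,95,10)]:
            x,e_=ik(p,orient(tilt,yaw)@F,x); print(lab,p.round(3),x.round(0),round(e_,4),*[w.round(2) for w in wr(x)])
E
python3 traj.py
```

```text
35
pre [0.394 0.177 0.226] [ 61. -21. -53.  41. -39.  16.] 0.0 [0.08 0.14 0.42] [0.2  0.13 0.51]
g [0.442 0.19  0.182] [ 48. -11. -56.  53. -23.  12.] 0.0 [0.12 0.14 0.38] [0.25 0.14 0.46]
0 [0.451 0.157 0.182] [ 43. -12. -56.  49. -21.  19.] 0.0 [0.13 0.12 0.38] [0.26 0.11 0.46]
10 [0.442 0.145 0.182] [ 43. -14. -53.  31. -20.  46.] 0.0 [0.14 0.13 0.4 ] [0.26 0.06 0.46]
20 [0.436 0.131 0.182] [ 38. -14. -44.   4. -25.  84.] 0.0 [0.18 0.14 0.45] [0.27 0.02 0.46]
30 [0.432 0.116 0.182] [ 25. -11. -33. -19. -36. 122.] 0.0 [0.25 0.12 0.51] [ 0.29 -0.02  0.46]
40 [0.43  0.101 0.182] [ 13.  -7. -25. -31. -48. 148.] 0.0 [0.31 0.07 0.54] [ 0.32 -0.06  0.46]
50 [0.432 0.086 0.182] [  5.  -2. -19. -35. -58. 165.] 0.0 [0.36 0.04 0.55] [ 0.35 -0.09  0.46]
60 [0.436 0.071 0.182] [  2.   3. -14. -35. -67. 175.] 0.0041 [0.41 0.01 0.55] [ 0.39 -0.11  0.47]
70 [0.442 0.057 0.182] [  4.   6. -10. -30. -72. 175.] 0.0216 [0.44 0.03 0.56] [ 0.42 -0.1   0.48]
80 [0.451 0.045 0.182] [  6.   9.  -6. -25. -76. 175.] 0.0397 [0.46 0.05 0.56] [ 0.46 -0.09  0.5 ]
90 [0.462 0.034 0.182] [  9.  12.  -2. -21. -80.
[... 495 characters left out ...]
0.47] [0.3  0.03 0.48]
30 [0.432 0.116 0.182] [ 28. -10. -32. -13. -40. 115.] 0.0 [0.25 0.13 0.51] [ 0.31 -0.01  0.48]
40 [0.43  0.101 0.182] [ 18.  -6. -25. -23. -49. 139.] 0.0 [0.31 0.1  0.54] [ 0.33 -0.04  0.48]
50 [0.432 0.086 0.182] [ 11.  -2. -20. -29. -58. 157.] 0.0 [0.36 0.07 0.55] [ 0.36 -0.07  0.48]
60 [0.436 0.071 0.182] [  6.   2. -14. -31. -66. 171.] 0.0 [0.4  0.04 0.55] [ 0.39 -0.09  0.48]
70 [0.442 0.057 0.182] [  6.   5. -10. -28. -71. 175.] 0.012 [0.43 0.04 0.56] [ 0.43 -0.09  0.49]
80 [0.451 0.045 0.182] [  8.   8.  -7. -23. -74. 175.] 0.0307 [0.45 0.07 0.56] [ 0.46 -0.08  0.5 ]
90 [0.462 0.034 0.182] [ 11.  10.  -4. -18. -77. 175.] 0.05 [0.47 0.09 0.56] [ 0.49 -0.05  0.51]
```

Run:
```python
from traj import *
t=orient(33,0)@F
T=[(W(q,(-.1505,.03,.225)),t),(leafpt(0,.105,.0503,.1817),t)]
plan(T)
x=np.array(arm.state()['joint_positions'])
for p,R in T: x,e_=ik(p,R,x); print(x.round(1),e_)
plan(T[1:],*T[0])
```

```text
w [0.394 0.177 0.225] cm [-2.1, 0.39, -1.77] rv [0.003, -0.195, 0.002]
w [0.442 0.19  0.182] cm [-1.52, 0.38, 4.83] rv [0.003, -0.195, 0.002]
[ 60.9 -19.7 -50.4  36.5 -41.1  19.9] 1.061816462534911e-09
[ 50.  -10.2 -52.8  44.7 -26.4  18. ] 4.785409657356012e-13
w [0.442 0.19  0.182] cm [1.85, -0.0, 6.37] rv [0.0, 0.0, 0.0]
```

servo_tool(rows=[{"translation": [-2.1,0.4,-1.8],"turn": [0,-0.195,0],"jaw": 5},{"translation": [-2.1,0.4,-1.8],"turn": [0,-0.195,0],"jaw": 5},{"translation": [-2.1,0.4,-1.8],"turn": [0,-0.195,0],"jaw": 5},{"translation": [-2.1,0.4,-1.8],"turn": [0,-0.195,0],"jaw": 5},{"translation": [-2.1,0.4,-1.8],"turn": [0,-0.195,0],"jaw": 5},{"translation": [-2.1,0.4,-1.8],"turn": [0,-0.195,0],"jaw": 5}])

```text
clock: 6.2
position: [0.3935, 0.1772, 0.2252]
eef_rot: [[0.809, 0.26, 0.527], [0.22, -0.966, 0.139], [0.545, 0.003, -0.838]]
contact_force: [-0.5, 0.3, 0.2]
opening: 0.0502
grasp_force: 0.0
```

Run:
```python
from traj import *
t=orient(33,0)@F
plan([(leafpt(0,.105,.0503,.1817),t)]); s=arm.state(); print(s['joint_positions'].round(1), s['position'])
```

```text
w [0.442 0.19  0.182] cm [1.84, 0.04, 6.39] rv [0.002, -0.001, 0.003]
[ 61.1 -19.7 -50.5  36.7 -41.2  19.8] [0.3935449  0.17717295 0.22521409]
```

Clean. I'll approach and look before closing.

servo_tool(rows=[{"translation": [0.6,0,2],"turn": [0,0,0],"jaw": 5},{"translation": [1.2,0,4],"turn": [0,0,0],"jaw": 5},{"translation": [1.6,0,5.4],"turn": [0,0,0],"jaw": 5},{"translation": [1.8,0,6.4],"turn": [0,0,0],"jaw": 5},{"translation": [1.8,0,6.4],"turn": [0,0,0],"jaw": 5}])

```text
clock: 6.62
position: [0.442, 0.1875, 0.1781]
eef_rot: [[0.812, 0.258, 0.524], [0.221, -0.966, 0.133], [0.541, 0.008, -0.841]]
contact_force: [-0.3, -0.7, 0.7]
opening: 0.0498
grasp_force: 0.0
```

Run:
```python
from traj import *
plan([(leafpt(0,.105,.0503,.1817),orient(33,0)@F)])
a=snap('scene','s2')['image'][175:295,270:370]
b=snap('top','t2')['image'][175:295,270:370]
cv2.imwrite('pics/c2.png',cv2.resize(np.hstack([a,b]),None,fx=4,fy=4,interpolation=cv2.INTER_CUBIC))
```

```text
w [0.442 0.19  0.182] cm [0.26, -0.21, -0.26] rv [0.007, 0.004, 0.003]
```

View pics/c2.png

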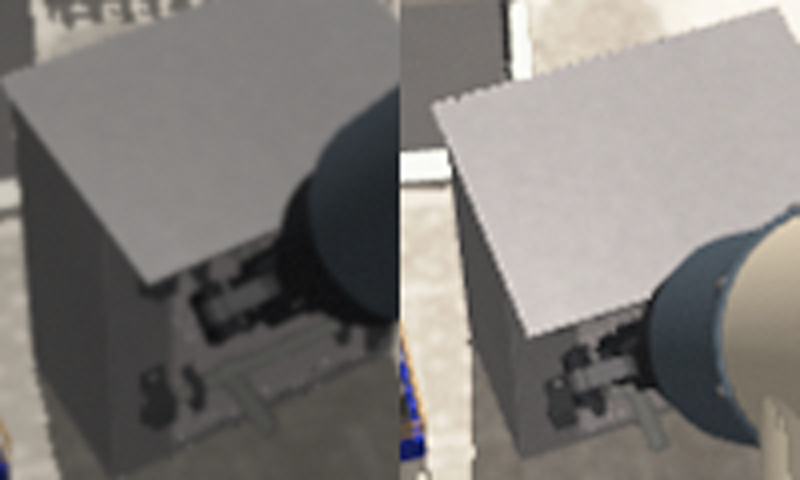

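The left finger is visible left of the stem at about (215,315), and the stem lies between the jaws. I'll correct by 2 mm and pinch.

servo_tool(newtons=40, rows=[{"translation": [0.2,-0.2,-0.2],"turn": [0,0,0],"jaw": 5},{"translation": [0.2,-0.2,-0.2],"turn": [0,0,0],"jaw": 3},{"translation": [0.2,-0.2,-0.2],"turn": [0,0,0],"jaw": 1},{"translation": [0.2,-0.2,-0.2],"turn": [0,0,0],"jaw": 0.5},{"translation": [0.2,-0.2,-0.2],"turn": [0,0,0],"jaw": 0.5},{"translation": [0.2,-0.2,-0.2],"turn": [0,0,0],"jaw": 0.5},{"translation": [0.2,-0.2,-0.2],"turn": [0,0,0],"jaw": 0.5},{"translation": [0.2,-0.2,-0.2],"turn": [0,0,0],"jaw": 0.5}])

```text
clock: 7.38
position: [0.4422, 0.1915, 0.1841]
eef_rot: [[0.809, 0.26, 0.527], [0.221, -0.965, 0.138], [0.545, 0.005, -0.839]]
contact_force: [-6.5, -1.9, 5.1]
opening: 0.0104
grasp_force: 39.9
```

servo_tool(rows=[{"translation": [0,0.5,0],"turn": [0,0,0],"jaw": 0.5},{"translation": [0,1,0],"turn": [0,0,0],"jaw": 0.5},{"translation": [0,1.5,0],"turn": [0,0,0],"jaw": 0.5},{"translation": [0,2,0],"turn": [0,0,0],"jaw": 0.5},{"translation": [0,2.5,0],"turn": [0,0,0],"jaw": 0.5},{"translation": [0,2.8,0],"turn": [0,0,0],"jaw": 0.5},{"translation": [0,3.1,0],"turn": [0,0,0],"jaw": 0.5},{"translation": [0,3.2,0],"turn": [0,0,0],"jaw": 0.5},{"translation": [0,3.2,0],"turn": [0,0,0],"jaw": 0.5}])

```text
clock: 8.13
position: [0.4505, 0.1603, 0.1841]
eef_rot: [[0.809, 0.26, 0.527], [0.221, -0.966, 0.138], [0.545, 0.005, -0.839]]
contact_force: [-6.0, -1.8, 5.8]
opening: 0.0099
grasp_force: 39.8
```

Run:
```python
from traj import *
# swing plan relative to present pose: rotate rigidly about hinge
s=arm.state(); P=s['position'];R=s['eef_rot']; h=W(q,(-.05,-.075,.171)); x=s['joint_positions']; print(x.round(1), s['contact_force'].round(1), 'r,out', (P-h)[:2]@np.array([[-np.sin(q[2]),-np.cos(q[2])],[np.cos(q[2]),-np.sin(q[2])]]))
for f in range(2,53,5):
    Z=Ro.from_euler('z',f,degrees=True); p=h+Z.apply(P-h); x,e_=ik(p,Z.as_matrix()@R,x)
    print(f,np.round(100*R.T@(p-P),2).tolist(),np.round((Ro.from_matrix(R).inv()*Z*Ro.from_matrix(R)).as_rotvec(),3).tolist(),x.round(0),round(e_,4))
```

```text
[ 46.2 -11.1 -52.3  41.1 -25.7  25.1] [-6.  -1.8  5.8] r,out [0.07443833 0.04990085]
2 [-0.22, 0.18, -0.14] [0.019, 0.0, -0.029] [ 46. -12. -52.  39. -25.  29.] 0.0
7 [-0.73, 0.66, -0.47] [0.067, 0.001, -0.102] [ 45. -13. -51.  31. -24.  42.] 0.0
12 [-1.21, 1.2, -0.78] [0.114, 0.001, -0.176] [ 43. -13. -49.  22. -25.  56.] 0.0
17 [-1.65, 1.78, -1.06] [0.162, 0.001, -0.249] [ 41. -14. -45.  11. -26.  72.] 0.0
22 [-2.04, 2.41, -1.31] [0.209, 0.002, -0.322] [ 37. -13. -40.   0. -30.  90.] 0.0
27 [-2.39, 3.07, -1.53] [0.257, 0.002, -0.395] [ 31. -12. -36. -10. -34. 108.] 0.0
32 [-2.68, 3.77, -1.72] [0.304, 0.003, -0.468] [ 25. -10. -31. -18. -39. 123.] 0.0
37 [-2.93, 4.5, -1.88] [0.352, 0.003, -0.542] [ 19.  -8. -28. -24. -45. 136.] 0.0
42 [-3.12, 5.25, -1.99] [0.399, 0.004, -0.615] [ 14.  -6. -24. -28. -50. 147.] 0.0
47 [-3.25, 6.01, -2.08] [0.447, 0.004, -0.688] [ 10.  -4. -21. -31. -55. 156.] 0.0
52 [-3.33, 6.79, -2.12] [0.494, 0.004, -0.761] [  7.  -2. -19. -33. -60. 164.] 0.0
```

The bolt is drawn about 32 mm. I'll start swinging the leaf.

servo_tool(rows=[{"translation": [-0.22,0.18,-0.14],"turn": [0.019,0,-0.029],"jaw": 0.5},{"translation": [-0.48,0.42,-0.31],"turn": [0.043,0,-0.066],"jaw": 0.5},{"translation": [-0.73,0.66,-0.47],"turn": [0.067,0.001,-0.102],"jaw": 0.5},{"translation": [-0.97,0.93,-0.63],"turn": [0.09,0.001,-0.139],"jaw": 0.5},{"translation": [-1.21,1.2,-0.78],"turn": [0.114,0.001,-0.176],"jaw": 0.5},{"translation": [-1.21,1.2,-0.78],"turn": [0.114,0.001,-0.176],"jaw": 0.5}])

```text
clock: 8.63
position: [0.4398, 0.145, 0.1843]
eef_rot: [[0.745, 0.456, 0.487], [0.385, -0.89, 0.245], [0.545, 0.004, -0.838]]
contact_force: [-1.9, 0.6, 0.5]
opening: 0.0104
grasp_force: 39.2
```

Run:
```python
from traj import *
s=arm.state(); P=s['position'];R=s['eef_rot']; h=W(q,(-.05,-.075,.171))
for f in range(4,41,4):
    Z=Ro.from_euler('z',f,degrees=True); p=h+Z.apply(P-h)
    print(f,np.round(100*R.T@(p-P),1).tolist(),np.round((Ro.from_matrix(R).inv()*Z*Ro.from_matrix(R)).as_rotvec(),2).tolist())
```

```text
4 [-0.4, 0.4, -0.3] [0.04, 0.0, -0.06]
8 [-0.8, 0.8, -0.5] [0.08, 0.0, -0.12]
12 [-1.2, 1.2, -0.8] [0.11, 0.0, -0.18]
16 [-1.6, 1.7, -1.0] [0.15, 0.0, -0.23]
20 [-1.9, 2.1, -1.2] [0.19, 0.0, -0.29]
24 [-2.2, 2.7, -1.4] [0.23, 0.0, -0.35]
28 [-2.5, 3.2, -1.6] [0.27, 0.0, -0.41]
32 [-2.7, 3.8, -1.7] [0.3, 0.0, -0.47]
36 [-2.9, 4.3, -1.9] [0.34, 0.0, -0.53]
40 [-3.1, 4.9, -2.0] [0.38, 0.0, -0.59]
```

servo_tool(rows=[{"translation": [-0.4,0.4,-0.3],"turn": [0.04,0,-0.06],"jaw": 0.5},{"translation": [-0.6,0.6,-0.4],"turn": [0.06,0,-0.09],"jaw": 0.5},{"translation": [-0.8,0.8,-0.5],"turn": [0.08,0,-0.12],"jaw": 0.5},{"translation": [-1.0,1.0,-0.65],"turn": [0.095,0,-0.15],"jaw": 0.5},{"translation": [-1.2,1.2,-0.8],"turn": [0.11,0,-0.18],"jaw": 0.5},{"translation": [-1.4,1.45,-0.9],"turn": [0.13,0,-0.205],"jaw": 0.5},{"translation": [-1.6,1.7,-1.0],"turn": [0.15,0,-0.23],"jaw": 0.5},{"translation": [-1.9,2.1,-1.2],"turn": [0.19,0,-0.29],"jaw": 0.5},{"translation": [-2.05,2.4,-1.3],"turn": [0.21,0,-0.32],"jaw": 0.5},{"translation": [-2.2,2.7,-1.4],"turn": [0.23,0,-0.35],"jaw": 0.5},{"translation": [-2.35,2.95,-1.5],"turn": [0.25,0,-0.38],"jaw": 0.5},{"translation": [-2.5,3.2,-1.6],"turn": [0.27,0,-0.41],"jaw": 0.5},{"translation": [-2.6,3.5,-1.65],"turn": [0.285,0,-0.44],"jaw": 0.5},{"translation": [-2.7,3.8,-1.7],"turn": [0.3,0,-0.47],"jaw": 0.5},{"translation": [-2.8,4.05,-1.8],"turn": [0.32,0,-0.5],"jaw": 0.5},{"translation": [-2.9,4.3,-1.9],"turn": [0.34,0,-0.53],"jaw": 0.5},{"translation": [-3.0,4.6,-1.95],"turn": [0.36,0,-0.56],"jaw": 0.5},{"translation": [-3.1,4.9,-2.0],"turn": [0.38,0,-0.59],"jaw": 0.5},{"translation": [-3.1,4.9,-2.0],"turn": [0.38,0,-0.59],"jaw": 0.5}])

```text
clock: 10.22
position: [0.4306, 0.0845, 0.1842]
eef_rot: [[0.323, 0.922, 0.213], [0.777, -0.387, 0.496], [0.54, 0.005, -0.842]]
contact_force: [2.5, 5.4, 2.2]
opening: 0.0103
grasp_force: 39.9
```

Run:
```python
from traj import *
s=arm.state(); P=s['position'];R=s['eef_rot'];x=s['joint_positions']
r1=P-.1*R[:,2]
T=[(r1,R),(r1+[0,0,.035],R),(W(q,(-.135,.045,.30)),orient(5,15)@F),(W(q,(-.135,.045,.207)),orient(5,15)@F),(W(q,(-.135,-.05,.207)),orient(5,15)@F)]
plan(T)
for p,Rt in T: x,e_=ik(p,Rt,x); print(x.round(0),round(e_,4),*[w.round(2) for w in wr(x)])
```

```text
w [0.409 0.035 0.268] cm [0.0, -0.0, -10.0] rv [0.0, 0.0, 0.0]
w [0.409 0.035 0.303] cm [1.89, 0.02, -12.95] rv [0.0, 0.0, 0.0]
w [0.405 0.195 0.3  ] cm [14.02, -6.61, -4.8] rv [-0.207, -0.468, 0.622]
w [0.405 0.195 0.207] cm [9.0, -6.66, 3.02] rv [-0.207, -0.468, 0.622]
w [0.429 0.103 0.207] cm [2.67, -0.83, -1.0] rv [-0.207, -0.468, 0.622]
[ -1.  -6. -10. -31. -74. 163.] 0.0 [ 0.34 -0.    0.64] [ 0.34 -0.14  0.56]
[ -0.  -7.  -6. -31. -79. 161.] 0.0 [ 0.34 -0.    0.67] [ 0.34 -0.14  0.59]
[ 47.  -1.  -6.   1. -81.  73.] 0.0 [0.27 0.29 0.64] [0.38 0.18 0.64]
[ 47.   1. -17.   2. -67.  72.] 0.0 [0.27 0.28 0.54] [0.38 0.18 0.55]
[ 34.   0. -17.   0. -67.  86.] 0.0 [0.32 0.22 0.55] [0.4  0.09 0.55]
```

servo_tool(rows=[{"translation": [0,0,0],"turn": [0,0,0],"jaw": 4},{"translation": [0,0,0],"turn": [0,0,0],"jaw": 4},{"translation": [0,0,0],"turn": [0,0,0],"jaw": 4},{"translation": [0,0,0],"turn": [0,0,0],"jaw": 4},{"translation": [0,0,-2],"turn": [0,0,0],"jaw": 4},{"translation": [0,0,-5],"turn": [0,0,0],"jaw": 4},{"translation": [0,0,-8],"turn": [0,0,0],"jaw": 4},{"translation": [0,0,-10],"turn": [0,0,0],"jaw": 4},{"translation": [1.9,0,-13],"turn": [0,0,0],"jaw": 2},{"translation": [1.9,0,-13],"turn": [0,0,0],"jaw": 0}])

```text
clock: 11.05
position: [0.4094, 0.0334, 0.3097]
eef_rot: [[0.318, 0.922, 0.223], [0.778, -0.388, 0.494], [0.541, 0.016, -0.841]]
contact_force: [0.5, 0.4, 0.4]
opening: 0.0168
grasp_force: 0.0
```

Run:
```python
from traj import *
T=[(W(q,(-.135,.045,.30)),orient(5,15)@F),(W(q,(-.135,.045,.207)),orient(5,15)@F),(W(q,(-.135,-.05,.207)),orient(5,15)@F)]
plan(T)
a=snap('top','t3')['image'][160:320,200:420]
cv2.imwrite('pics/c3.png',cv2.resize(a,None,fx=3.5,fy=3.5,interpolation=cv2.INTER_CUBIC))
```

```text
w [0.405 0.195 0.3  ] cm [11.92, -6.72, 8.7] rv [-0.197, -0.473, 0.625]
w [0.405 0.195 0.207] cm [6.89, -6.87, 16.52] rv [-0.197, -0.473, 0.625]
w [0.429 0.103 0.207] cm [0.53, -1.04, 12.54] rv [-0.197, -0.473, 0.625]
```

View pics/c3.png

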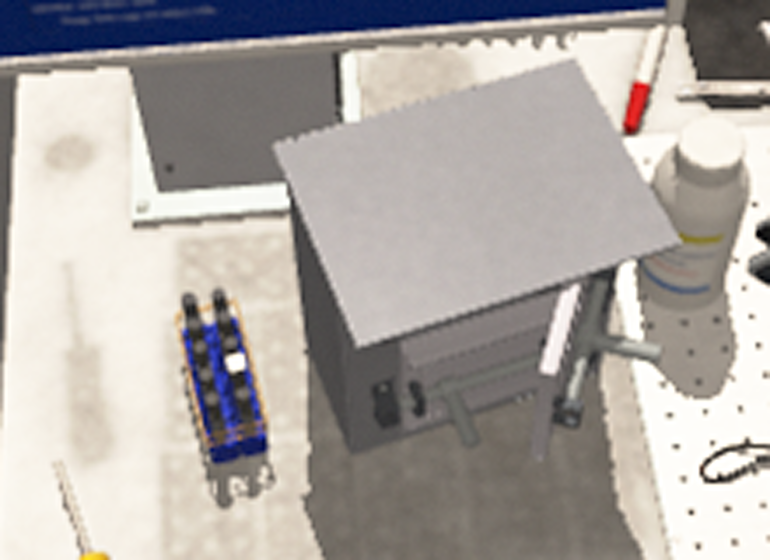

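The leaf stands further open than the pinch left it. Its top corner is near crop (548,372), and the stem points right at (650,350). I'll measure its angle.

Run:
```python
from traj import *
s=load('t3'); S2=snap('scene','s3')
def P(u,v,z):
    w=atz(s,u/3.5+200,v/3.5+160,z)-W(q,(0,0,0)); c,n=np.cos(q[2]),np.sin(q[2]); return np.round([c*w[0]+n*w[1],-n*w[0]+c*w[1]],3)
print('top corner',P(542,372,.223),P(560,374,.223),'stem tip',P(655,350,.175))
for f in (52,60,70,80,90,100):
    g=lambda p:((proj(s,p)-[200,160])*3.5).round(0)
    print(f,'tip',g(leafpt(f,.073,.053,.175)),'top outer',g(leafpt(f,.13,0,.223)),'top inner',g(leafpt(f,.13,-.01,.223)),'bot outer',g(leafpt(f,.13,0,.119)))
a=S2['image'][165:315,250:420]
cv2.imwrite('pics/c4.png',cv2.resize(a,None,fx=4,fy=4,interpolation=cv2.INTER_CUBIC))
```

```text
top corner [-0.151  0.01 ] [-0.156  0.001] stem tip [-0.136 -0.073]
52 tip [657. 356.] top outer [552. 371.] top inner [534. 367.] bot outer [540. 458.]
60 tip [675. 349.] top outer [584. 378.] top inner [566. 375.] bot outer [569. 464.]
70 tip [696. 337.] top outer [625. 380.] top inner [607. 381.] bot outer [607. 466.]
80 tip [714. 322.] top outer [666. 377.] top inner [648. 380.] bot outer [643. 463.]
90 tip [728. 304.] top outer [704. 367.] top inner [688. 372.] bot outer [678. 454.]
100 tip [738. 285.] top outer [739. 352.] top inner [724. 359.] bot outer [710. 439.]
```

View pics/c4.png

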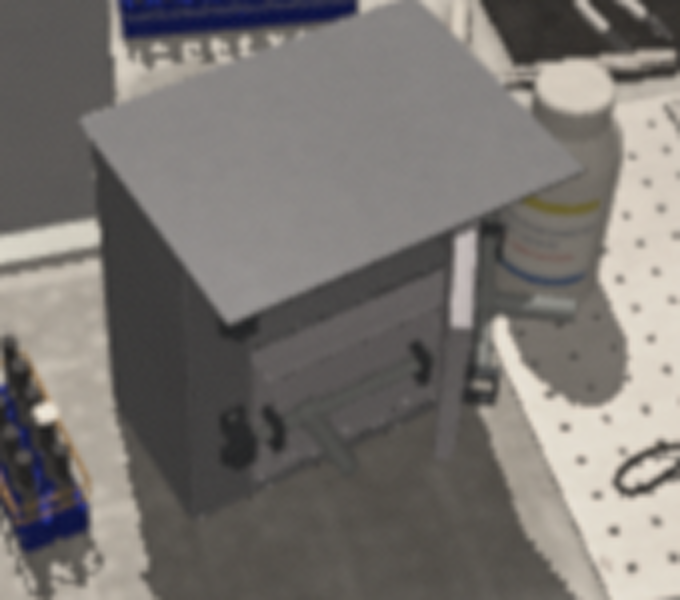

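The leaf is at about 52–53°, as left, and the lower leaf is still bolted. Next I push from inside: move over, then go down behind the leaf.

servo_tool(rows=[{"translation": [11.9,-6.7,8.7],"turn": [-0.2,-0.47,0.625],"jaw": 0},{"translation": [11.9,-6.7,8.7],"turn": [-0.2,-0.47,0.625],"jaw": 0},{"translation": [11.9,-6.7,8.7],"turn": [-0.2,-0.47,0.625],"jaw": 0},{"translation": [11.9,-6.7,8.7],"turn": [-0.2,-0.47,0.625],"jaw": 0},{"translation": [11.9,-6.7,8.7],"turn": [-0.2,-0.47,0.625],"jaw": 0},{"translation": [11.9,-6.7,8.7],"turn": [-0.2,-0.47,0.625],"jaw": 0},{"translation": [11.9,-6.7,8.7],"turn": [-0.2,-0.47,0.625],"jaw": 0},{"translation": [11.9,-6.7,8.7],"turn": [-0.2,-0.47,0.625],"jaw": 0},{"translation": [11.9,-6.7,8.7],"turn": [-0.2,-0.47,0.625],"jaw": 0},{"translation": [11.9,-6.7,8.7],"turn": [-0.2,-0.47,0.625],"jaw": 0},{"translation": [11.9,-6.7,8.7],"turn": [-0.2,-0.47,0.625],"jaw": 0}])

```text
clock: 12.07
position: [0.4023, 0.1972, 0.2925]
eef_rot: [[0.861, 0.504, 0.067], [0.502, -0.864, 0.046], [0.081, -0.006, -0.997]]
contact_force: [0.3, -0.8, 0.4]
opening: 0.0
grasp_force: 0.0
```

Run:
```python
from traj import *
o=orient(5,15)@F
plan([(W(q,(-.135,.045,.207)),o),(W(q,(-.135,0,.207)),o),(W(q,(-.135,-.03,.207)),o),(W(q,(-.135,-.048,.207)),o)])
```

```text
w [0.405 0.195 0.207] cm [-0.57, 0.34, 8.53] rv [-0.006, 0.006, 0.004]
w [0.416 0.152 0.207] cm [-1.75, 4.68, 8.41] rv [-0.006, 0.006, 0.004]
w [0.424 0.123 0.207] cm [-2.54, 7.58, 8.33] rv [-0.006, 0.006, 0.004]
w [0.429 0.105 0.207] cm [-3.01, 9.31, 8.28] rv [-0.006, 0.006, 0.004]
```

servo_tool(rows=[{"translation": [-0.6,0.3,3],"turn": [0,0,0],"jaw": 0},{"translation": [-0.6,0.3,6],"turn": [0,0,0],"jaw": 0},{"translation": [-0.6,0.3,8.5],"turn": [0,0,0],"jaw": 0},{"translation": [-0.6,0.3,8.5],"turn": [0,0,0],"jaw": 0},{"translation": [-0.9,1.5,8.5],"turn": [0,0,0],"jaw": 0},{"translation": [-1.2,2.5,8.5],"turn": [0,0,0],"jaw": 0},{"translation": [-1.4,3.5,8.4],"turn": [0,0,0],"jaw": 0},{"translation": [-1.7,4.4,8.4],"turn": [0,0,0],"jaw": 0},{"translation": [-1.9,5.2,8.4],"turn": [0,0,0],"jaw": 0},{"translation": [-2.1,6,8.4],"turn": [0,0,0],"jaw": 0},{"translation": [-2.3,6.7,8.3],"turn": [0,0,0],"jaw": 0},{"translation": [-2.5,7.3,8.3],"turn": [0,0,0],"jaw": 0},{"translation": [-2.6,7.8,8.3],"turn": [0,0,0],"jaw": 0},{"translation": [-2.7,8.3,8.3],"turn": [0,0,0],"jaw": 0},{"translation": [-2.8,8.6,8.3],"turn": [0,0,0],"jaw": 0},{"translation": [-2.9,8.9,8.3],"turn": [0,0,0],"jaw": 0},{"translation": [-3,9.1,8.3],"turn": [0,0,0],"jaw": 0},{"translation": [-3,9.3,8.3],"turn": [0,0,0],"jaw": 0}])

```text
clock: 13.57
position: [0.4291, 0.1048, 0.2085]
eef_rot: [[0.863, 0.501, 0.069], [0.499, -0.865, 0.047], [0.083, -0.006, -0.997]]
contact_force: [-0.5, 0.8, 0.5]
opening: 0.0004
grasp_force: 0.2
```

Run:
```python
from traj import *
s=snap('top','t4')
for f in (70,80,85,90,95,100):
    g=lambda p:((proj(s,p)-[220,160])*4).round(0)
    print(f,'tip',g(leafpt(f,.073,.053,.175)),'top outer',g(leafpt(f,.13,0,.223)),'bot outer',g(leafpt(f,.13,0,.119)))
a=s['image'][160:310,220:420]
cv2.imwrite('pics/c5.png',cv2.resize(a,None,fx=4,fy=4,interpolation=cv2.INTER_CUBIC))
```

```text
70 tip [716. 385.] top outer [635. 435.] bot outer [613. 533.]
80 tip [736. 368.] top outer [681. 430.] bot outer [655. 529.]
85 tip [745. 358.] top outer [703. 426.] bot outer [676. 525.]
90 tip [752. 348.] top outer [724. 419.] bot outer [695. 519.]
95 tip [758. 337.] top outer [745. 411.] bot outer [714. 511.]
100 tip [763. 326.] top outer [764. 402.] bot outer [731. 502.]
```

View pics/c5.png

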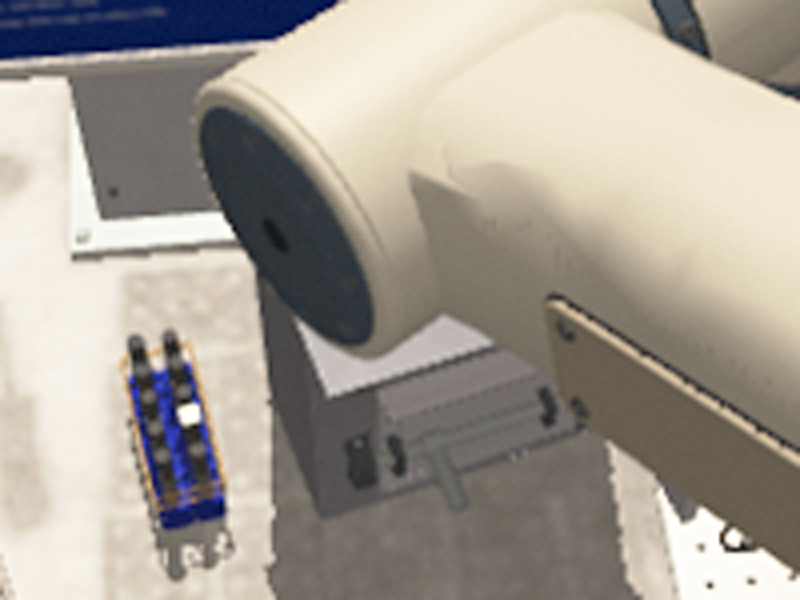

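The arm hides the leaf, so I'll back off leftwards, rise and withdraw to the right before looking again.

servo_tool(rows=[{"translation": [0,-1.5,0],"turn": [0,0,0],"jaw": 0},{"translation": [0,-1.5,0],"turn": [0,0,0],"jaw": 0},{"translation": [0,-1.5,-4],"turn": [0,0,0],"jaw": 0},{"translation": [0,-1.5,-8],"turn": [0,0,0],"jaw": 0},{"translation": [0,-1.5,-12],"turn": [0,0,0],"jaw": 0},{"translation": [0,-1.5,-12],"turn": [0,0,0],"jaw": 0},{"translation": [-33,21.7,-15],"turn": [0,0,0],"jaw": 0},{"translation": [-33,21.7,-15],"turn": [0,0,0],"jaw": 0},{"translation": [-33,21.7,-15],"turn": [0,0,0],"jaw": 0},{"translation": [-33,21.7,-15],"turn": [0,0,0],"jaw": 0},{"translation": [-33,21.7,-15],"turn": [0,0,0],"jaw": 0},{"translation": [-33,21.7,-15],"turn": [0,0,0],"jaw": 0},{"translation": [-33,21.7,-15],"turn": [0,0,0],"jaw": 0},{"translation": [-33,21.7,-15],"turn": [0,0,0],"jaw": 0},{"translation": [-33,21.7,-15],"turn": [0,0,0],"jaw": 0},{"translation": [-33,21.7,-15],"turn": [0,0,0],"jaw": 0},{"translation": [-33,21.7,-15],"turn": [0,0,0],"jaw": 0},{"translation": [-33,21.7,-15],"turn": [0,0,0],"jaw": 0}])

```text
clock: 15.12
position: [0.2419, -0.2559, 0.329]
eef_rot: [[0.865, 0.497, 0.069], [0.495, -0.868, 0.047], [0.083, -0.006, -0.997]]
contact_force: [-0.1, 1.0, -0.7]
opening: 0.0001
grasp_force: 0.0
```

Run:
```python
from traj import *
T5=snap('top','t5'); S5=snap('scene','s5')
for n,s,o in (('top',T5,(270,190)),('scene',S5,(270,190))):
  for f in (70,80,85,90,95,100):
    g=lambda p:((proj(s,p)-o)*3.3+[0 if n=='top' else 400,0]).round(0)
    print(n,f,'tip',g(leafpt(f,.073,.053,.175)),'top outer',g(leafpt(f,.13,0,.223)),'bot outer',g(leafpt(f,.13,0,.119)))
c=np.hstack([s['image'][190:310,270:391] for s in (T5,S5)])
cv2.imwrite('pics/c6.png',cv2.resize(c,(800,396),interpolation=cv2.INTER_CUBIC))
```

```text
top 70 tip [426. 218.] top outer [358. 260.] bot outer [341. 341.]
top 80 tip [442. 204.] top outer [397. 256.] bot outer [376. 337.]
top 85 tip [449. 196.] top outer [415. 252.] bot outer [392. 334.]
top 90 tip [455. 188.] top outer [433. 247.] bot outer [409. 329.]
top 95 tip [461. 179.] top outer [449. 240.] bot outer [424. 323.]
top 100 tip [465. 170.] top outer [465. 232.] bot outer [438. 315.]
scene 70 tip [837. 152.] top outer [789. 182.] bot outer [767. 294.]
scene 80 tip [851. 137.] top outer [827. 174.] bot outer [802. 286.]
scene 85 tip [856. 129.] top outer [845. 168.] bot outer [819. 280.]
scene 90 tip [860. 120.] top outer [862. 161.] bot outer [834. 273.]
scene 95 tip [863. 112.] top outer [877. 153.] bot outer [848. 265.]
scene 100 tip [865. 103.] top outer [891. 144.] bot outer [861. 257.]
```

View pics/c6.png

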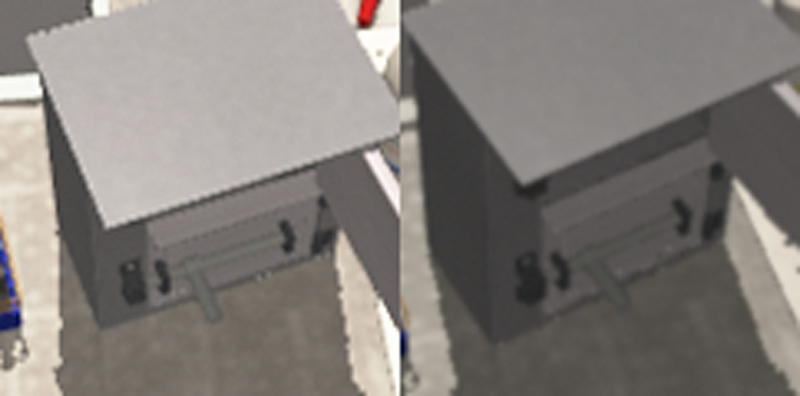

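The leaf is wide open, the lower leaf is shut with its bolt shot, and the inner face runs from (335,240) to (400,310). I'll compare that edge line with predictions.

Run:
```python
from traj import *
s=load('t5')
g=lambda p:(proj(s,p)-[270,190])*np.array([400/121,3.3])
for f in range(75,106,5):
    o=[]
    for out,z in ((0,.119),(-.01,.119),(-.01,.223),(0,.223)):
        a,b=g(leafpt(f,.02,out,z)),g(leafpt(f,.13,out,z)); o.append((round(a[1]+(400-a[0])*(b-a)[1]/(b-a)[0]),round((b-a)[1]/(b-a)[0],2)))
    print(f,o)
# free edge contrast: sample just inside predicted leaf face / beyond
im=cv2.cvtColor(s['image'],cv2.COLOR_BGR2GRAY)
print(im[250:300:3,382:412:2])
```

```text
75 [(548, np.float64(5.09)), (637, np.float64(5.26)), (448, np.float64(4.89)), (361, np.float64(4.72))]
80 [(415, np.float64(3.29)), (470, np.float64(3.37)), (320, np.float64(3.17)), (264, np.float64(3.09))]
85 [(350, np.float64(2.41)), (390, np.float64(2.45)), (257, np.float64(2.32)), (216, np.float64(2.28))]
90 [(311, np.float64(1.88)), (343, np.float64(1.91)), (219, np.float64(1.81)), (187, np.float64(1.79))]
95 [(285, np.float64(1.53)), (311, np.float64(1.54)), (194, np.float64(1.47)), (167, np.float64(1.45))]
100 [(266, np.float64(1.26)), (288, np.float64(1.28)), (176, np.float64(1.22)), (153, np.float64(1.2))]
105 [(251, np.float64(1.06)), (271, np.float64(1.07)), (162, np.float64(1.02)), (142, np.float64(1.01))]
[[ 98  96  90 219 238 230 188 171 149 126 106  81 124 191 255]
 [ 99  98  95  89 234 238 211 106 134 151 149 149 149 144 255]
 [ 96  98  98  96  99 241 236 201 147 145 145 145 148 147 220]
 [ 99  98  97  97  94 118 242 234 186 146 149 151 115 144 188]
 [ 99  99  98  98  96  93 138 242 235 162 151 151 151 150 223]
 [101  98  97  99  98  96  94 160 236 195 148 147 149 188 255]
 [100  99 100  97  97  94  95  99 105 118 137 132 140 225 238]
 [ 98  99  99  98  95  97  94 106 109 115 101  83 216 252 251]
 [ 94 101  99 100  97  95  98 109  98  79  93 189 254 252 253]
 [169  98 100 100 101  97 104 107 100 198 216 255 253 253 248]
 [200 164  97  99 101 101 112 157 255 253 252 252 252 252 252]
 [196 228 225  96  99 104 108 237 253 253 253 253 252 252 252]
 [201 195 255 137  98 114 124 255 252 252 242 210 255 251 244]
 [194 193 244 254 139 114 231 253 252 253 254  95  68 238 214]
 [195 203 217 253 254 253 252 251 253 201 144 255 253 253 255]
 [203 194 200 253 252 253 248 249 254  51 250 250 201 118  35]
 [213 213 188 255 253 253 253 253 253 252 232 230 232 237 255]]
```

The observed bottom corner at pixel (392.5, 289.5) matches the 90° prediction of (393.7, 289.7). The leaf is open to a right angle and the arm is clear, so I'm handing in.

```bash
python3 -c "
from rig import arm
print(arm.finish_job())"
```

```text
the job is handed in; nothing more can be done
None
```

The top bolt is drawn and the top leaf stands open at about 90°. The bottom leaf is still shut and bolted, the arm never went near the bottle, tubes or tape measure, and the job was handed in at about 15 s with the gripper clear.

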